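# Feel along a pump seal ring

### The job

Check the pump cover's sprung dark seal ring by touch: set the shut fingertips on the red dot, press lightly so that the ring gives a few millimetres without bottoming, and run them round the ring over the row of white dots to the green dot, keeping it pressed the whole way without lifting off. At the green dot lift off so that the ring springs back up; pick nothing up and leave the sleeve, fitting, spool and hex key where they are.

Things in the scene. Friction and masses are not known exactly. Their poses are not given: they have to be found in the camera images.
- cover: fixed steel pump end cover, a round flange 230 mm across and 18 mm thick lying on the bench, eight bolt heads 8 mm high on a 204 mm circle near its rim, and a raised aluminium boss (176 mm across, top 34 mm above the bench) holding a floating seal ring. Origin: centre of its underside, on the bench; z up; its x axis points from the centre to the red mark
- seal (a joint): how far the dark seal ring is pressed down into the cover, m: 0 is up at rest, 0.010 is bottomed. The ring is concentric with the cover, outer diameter 154 mm, inner diameter 106 mm, flat top 52 mm above the bench at rest (18 mm above the boss). It does not turn or tilt; it sinks under about 1.4 N, then 0.6 N more per mm, and springs back up by itself
- mark0 (a point): the red painted dot (14 mm across) on the seal ring's top: the start of the path. Point on the ring's top surface, on the middle circle of the ring (radius 65 mm about the cover's axis), 0 degrees counter-clockwise (seen from above) from the red dot; it goes down with the ring
- mark1 (a point): white painted dot number 1 of 5 (10 mm across) counted from the red one. Point on the ring's top surface, on the middle circle of the ring (radius 65 mm about the cover's axis), 40 degrees counter-clockwise (seen from above) from the red dot; it goes down with the ring
- mark2 (a point): white painted dot number 2 of 5 (10 mm across) counted from the red one. Point on the ring's top surface, on the middle circle of the ring (radius 65 mm about the cover's axis), 80 degrees counter-clockwise (seen from above) from the red dot; it goes down with the ring
- mark3 (a point): white painted dot number 3 of 5 (10 mm across) counted from the red one. Point on the ring's top surface, on the middle circle of the ring (radius 65 mm about the cover's axis), 120 degrees counter-clockwise (seen from above) from the red dot; it goes down with the ring
- mark4 (a point): white painted dot number 4 of 5 (10 mm across) counted from the red one. Point on the ring's top surface, on the middle circle of the ring (radius 65 mm about the cover's axis), 160 degrees counter-clockwise (seen from above) from the red dot; it goes down with the ring
- mark5 (a point): white painted dot number 5 of 5 (10 mm across) counted from the red one. Point on the ring's top surface, on the middle circle of the ring (radius 65 mm about the cover's axis), 200 degrees counter-clockwise (seen from above) from the red dot; it goes down with the ring
- mark6 (a point): the green painted dot (14 mm across): the end of the path. Point on the ring's top surface, on the middle circle of the ring (radius 65 mm about the cover's axis), 240 degrees counter-clockwise (seen from above) from the red dot; it goes down with the ring
- sleeve: loose steel sleeve, 38 mm across and 38 mm high, standing on the boss in the middle of the ring (its foot 34 mm above the bench); origin: centre of its underside. To be left alone
- fitting: loose brass fitting, 30 mm across and 44 mm high, standing on the bench near the cover; origin: centre of its underside. To be left alone
- spool: loose white plastic spool, 44 mm across and 32 mm high, standing on the bench near the cover; origin: centre of its underside. To be left alone
- hexkey: loose steel hex key lying on the bench near the cover, long leg 110 mm along its x axis, short leg 38 mm at its +x end, 8 mm thick; origin: middle of the long leg's underside. To be left alone

How it is judged:
By the outcome, as a careful person would: the job done as asked, in the order asked, and still so for the second after the job is handed in, with the robot touching nothing.
It also fails if it takes over 58 s, if anything falls off the work surface, if the arm or the gripper's body presses on something with over 40 N, if the wrist force passes 120 N, or if a joint passes its speed limit or range.

### The arm

A 6-joint arm with a two-finger parallel gripper is mounted at the origin on the work surface. World frame = base frame: x ahead of the robot, y to its left, z up, the work surface at z = 0. Lengths are in m, angles in rad, forces in N, time in s.
With the tool pointing down it reaches from about 0.375 to 0.75 m from the base axis. Payload 9 kg.
Tool frame: the origin (TCP) lies between the finger pads, 19 mm behind the fingertips; this is the grasp point; z points along the fingers, y is the line along which they close (so a half turn about z gives the same grasp; the last joint's range is limited). The gripper opens to 85 mm and grips with 20 to 120 N. Pads are 22 mm wide; open, the fingers measure 114 mm over their backs; the gripper's body (76 mm by 85 mm) begins 54 mm behind the grasp point. The pads swing forward as they close: fully open they stand 13 mm farther back than shut.
Start: joints at [-1.413, 0.104, 0.097, 1.564, 0, 1.353], TCP at [0.22, -0.558, 0.25] pointing down, gripper open.
Joint ranges: [-2.99, 2.99], [-0.84, 1.86], [-1.1, 1.16], [-1.84, 2.11], [-1.51, 1.56], [-3.14, 3.14]. Speed limits (rad/s): [2.22, 2.22, 2.57, 3.14, 3.14, 3.14].

### API

Orientations are given as a unit quaternion [x, y, z, w].
In Python, from cell import get_obs, read_camera, camera_params, close_job gives the robot as it stands.
- The arm moves only by the shell command python3 -m creep 'ROWS' [OPENING]. ROWS is JSON, a list of rows, each a list of 2 entries, a list of its own where there are three numbers: the shift along the tool's x, y, z as a fraction of full scale, then the turn, a rotation vector about the tool's x, y, z as a fraction of full scale. In form: [[[x, y, z], [rx, ry, rz]], ...]. A call has 1 to 10 rows; each row is the pose to reach, as a shift and turn from the pose commanded when the call began, along the tool's axes at that moment, turning the shorter way round; what a row does not reach only later rows make up. Full scale, the value 1, is 200 mm for a shift and pi rad for a turn. A row lasts 1/10 s, in which the tool goes at most 50 mm and 8.59 degrees, less where a joint would pass 70% of its speed; a pose out of reach is approached as far as the arm can. A call with a number of a shift or a turn outside -1 to 1 is refused whole. A call with a gripper value outside its range is refused whole. OPENING is the closure, from 0 (fully open) to 1 (shut), set as the call begins (- or left out, the last holds). The fingers move at their own pace and stop on an object; the grip force is fixed at half the most. Time passes only in rows, so rows that repeat a pose let the fingers close. It gives the time, the measured TCP pose, the force, the opening and the grip force at its end, in the units of the state.
- get_obs(): the state, without advancing time (a new reading comes with each control period).
- read_camera(name): name is "side" or "top" or "wrist"; returns (picture, depth): 384x512x3 uint8, red, green, blue; 384x512 float32, m along the optical axis (not along the pixel's ray), 0 where there is no reading.
- camera_params(name): a dict with "mtx" (3x3 intrinsics, pixels), "T" (4x4, takes a point from camera to world coordinates); the wrist camera has in their place "mount" (4x4, takes a point from camera to tool coordinates, whose origin is the TCP and whose axes are the flange's). Camera axes: x right, y up, looking along -z (the intrinsics and any distortion apply to the point x, -y, -z); pixel columns grow to the right and rows downward; lengths in m; the calibration is good to about 2 mm. A picture is of the moment at which its call begins: read the wrist's pose just before it. camera_params takes no time and is no camera call.
- close_job(): hands the job in; it is judged then, once.
The state is a dict: "time_s": time; "joint_pos": joint angles; "qvel": joint speeds; "joint_torque": joint torques, N m; "ee_pos": TCP position; "tool_rot": TCP orientation; "ft_force": force on the tool from outside, world axes, zero at the start; "wrist_torque": the same for the moment, N m; "opening": finger opening in m; "gripper_force": force on a finger pad.
Only numpy, scipy, OpenCV 4.12 (cv2) and the standard library are available. Lean on these libraries where they do the work, as an engineer would, in place of code of your own. Each camera call takes 0.05 s, during which the arm holds its last target. There are 200 camera calls.

## Working session

There is one attempt and no reset: what is moved stays moved. The work goes in short steps, Python scripts to look and compute and a shell command to move; the robot and the scene stay as the last step left them, time stands still between calls to the robot, and variables do not carry over. Pictures are saved under pics/ and viewed, at most 10 in all, crops included, and the job is handed in when it is done.

```bash
mkdir -p pics; cat > h.py <<'E'
import numpy as np,cv2
from cell import *
from scipy.spatial.transform import Rotation as R
def T(name,obs=None):
    p=camera_params(name)
    if 'T' in p: return np.array(p['mtx']),np.array(p['T']),p
    A=np.eye(4);A[:3,:3]=R.from_quat(obs['tool_rot']).as_matrix();A[:3,3]=obs['ee_pos']
    return np.array(p['mtx']),A@np.array(p['mount']),p
def ray(K,Tm,px,dist=None):
    u=cv2.undistortPoints(np.array([[px]],float),K,dist)[0,0]
    return Tm[:3,3],Tm[:3,:3]@np.array([u[0],-u[1],-1.])
def onz(K,Tm,px,z,dist=None):
    o,d=ray(K,Tm,px,dist);return o+d*(z-o[2])/d[2]
E
python3 - <<'E'
from h import *
o=get_obs();print({k:np.round(v,4).tolist() for k,v in o.items()})
ims=[]
for n in('top','side'):
    print(n,{k:np.round(v,3).tolist() if not isinstance(v,str) else v for k,v in camera_params(n).items()})
    im,d=read_camera(n);np.savez(f'{n}.npz',im=im,d=d);cv2.imwrite(f'pics/{n}1.png',im[:,:,::-1])
print(camera_params('wrist'))
E
```

```text
{'time_s': 0.0, 'joint_pos': [-1.4128, 0.1047, 0.0965, 1.5639, 0.0, 1.3531], 'qvel': [-0.0006, -0.0003, -0.0011, 0.0009, 0.0005, -0.0], 'joint_torque': [0.0007, -55.6932, 50.3647, 0.0171, -0.0004, 0.0], 'ee_pos': [0.2201, -0.5578, 0.2492], 'tool_rot': [0.9824, 0.1868, 0.0, -0.0007], 'ft_force': [-0.4608, 0.234, -0.365], 'wrist_torque': [0.036, -0.0038, -0.0305], 'gripper_force': 0.0, 'opening': 0.0855}
top {'mtx': [[383.799, 0.0, 254.147], [0.0, 383.799, 194.987], [0.0, 0.0, 1.0]], 'T': [[0.015, 0.974, -0.226, 0.405], [-1.0, 0.015, -0.003, 0.019], [0.001, 0.226, 0.974, 0.831], [0.0, 0.0, 0.0, 1.0]]}
side {'mtx': [[468.237, 0.0, 258.206], [0.0, 468.237, 188.606], [0.0, 0.0, 1.0]], 'T': [[-0.981, 0.121, -0.15, 0.419], [-0.192, -0.669, 0.718, 0.831], [-0.014, 0.733, 0.68, 0.797], [0.0, 0.0, 0.0, 1.0]]}
{'mtx': array([[313.71512258,   0.        , 258.00074754],
       [  0.        , 313.71512258, 192.64408099],
       [  0.        ,   0.        ,   1.        ]]), 'mount': array([[-1.04288073e-03,  9.53303985e-01,  3.02010637e-01,
         7.61392471e-02],
       [ 9.99999416e-01,  1.07971849e-03,  4.49658869e-05,
         2.57764772e-04],
       [-2.83220311e-04,  3.02010508e-01, -9.53304554e-01,
        -1.25033612e-01],
       [ 0.00000000e+00,  0.00000000e+00,  0.00000000e+00,
         1.00000000e+00]])}
```

View pics/top1.png

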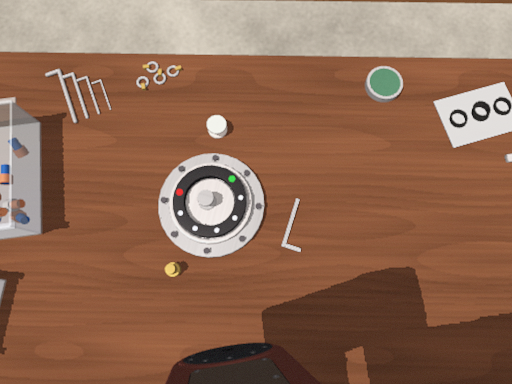

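View pics/side1.png

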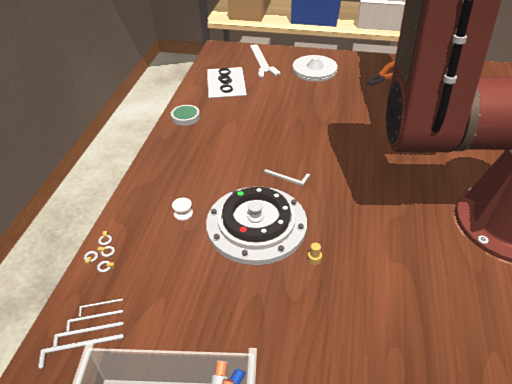

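The top view shows red at about (180,192), green at (232,179) and the ring centred near (209,202), with the fitting at (172,269). In the side view red is at (243,230) and green at (240,194).

```bash
cat > m.py <<'E'
from h import *
def dots(im,box):
    x0,y0,x1,y1=box
    c=im[y0:y1,x0:x1].astype(int);r,g,b=c[...,0],c[...,1],c[...,2]
    out={}
    for n,m in(('red',(r>120)&(g<60)&(b<60)),('green',(g>120)&(r<90)&(b<110))):
        k,l,s,ce=cv2.connectedComponentsWithStats(m.astype(np.uint8))
        i=1+np.argmax(s[1:,4]);out[n]=(ce[i]+[x0,y0],int(s[i,4]))
    k,l,s,ce=cv2.connectedComponentsWithStats((c.min(2)>140).astype(np.uint8))
    out['w']=[(ce[i]+[x0,y0],int(s[i,4])) for i in range(1,k) if 6<s[i,4]<80]
    return out
E
python3 - <<'E'
from m import *
D={}
for n,box in(('top',(160,155,262,255)),('side',(205,175,310,260))):
    f=np.load(n+'.npz');K,Tm,p=T(n);o=dots(f['im'],box);D[n]=(o,K,Tm)
    print(n)
    for k,(c,a) in [(k,o[k]) for k in('red','green')]+[('w',w) for w in o['w']]:
        P=onz(K,Tm,c,.052);u,v=np.round(c).astype(int);dd=f['d'][v,u]
        # depth point
        oo,d=ray(K,Tm,c);print(k,c.round(1),a,P.round(4),'depth pt',(oo+d*dd).round(4))
for k in('red','green'):
    rs=[ray(D[n][1],D[n][2],D[n][0][k][0]) for n in D]
    A=np.array([rs[0][1],-rs[1][1]]).T;s=np.linalg.lstsq(A,rs[1][0]-rs[0][0],rcond=None)[0]
    print(k,'tri',(rs[0][0]+s[0]*rs[0][1]).round(4),(rs[1][0]+s[1]*rs[1][1]).round(4))
E
```

```text
top
red [179.1 191.4] 42 [0.5915 0.1782 0.052 ] depth pt [0.5914 0.1781 0.0521]
green [231.5 178.2] 44 [0.6217 0.0697 0.052 ] depth pt [0.6211 0.0695 0.054 ]
w [240.2 197. ] 23 [0.5814 0.0504 0.052 ] depth pt [0.5814 0.0504 0.0521]
w [179.9 212.5] 27 [0.5467 0.1739 0.052 ] depth pt [0.5463 0.1735 0.0541]
w [234.2 217.5] 25 [0.538  0.0616 0.052 ] depth pt [0.5377 0.0615 0.054 ]
w [194.5 227.9] 27 [0.5152 0.1422 0.052 ] depth pt [0.5149 0.1418 0.0548]
w [216.2 229.6] 25 [0.5123 0.0976 0.052 ] depth pt [0.512  0.0974 0.0544]
side
red [242. 226.] 1 [0.5954 0.1667 0.052 ] depth pt [0.5954 0.1668 0.0521]
green [240.1 193.1] 15 [0.6221 0.0664 0.052 ] depth pt [0.6217 0.068  0.0536]
w [240.4 188.7] 15 [0.6247 0.0519 0.052 ] depth pt [0.6338 0.0174 0.019 ]
w [258.6 189.4] 19 [0.5823 0.0467 0.052 ] depth pt [0.5819 0.0488 0.054 ]
w [276.1 194.8] 15 [0.539  0.0574 0.052 ] depth pt [0.5386 0.06   0.0545]
w [284.9 207.4] 17 [0.513  0.0943 0.052 ] depth pt [0.5128 0.0958 0.0535]
w [280.2 221.5] 18 [0.5164 0.1388 0.052 ] depth pt [0.5158 0.1431 0.0566]
w [263.5 230.5] 20 [0.5474 0.1712 0.052 ] depth pt [0.5471 0.1727 0.0537]
red tri [0.5891 0.1762 0.0617] [0.5929 0.1762 0.0626]
green tri [0.6209 0.0695 0.0549] [0.6213 0.0695 0.055 ]
```

```bash
r='[[0.71,-0.62,0],[0,0,-0.38]]'; python3 -m creep '[[[0.71,-0.62,0],[0,0,-0.38]],[[0.71,-0.62,0],[0,0,-0.38]],[[0.71,-0.62,0],[0,0,-0.38]],[[0.71,-0.62,0],[0,0,-0.38]],[[0.71,-0.62,0],[0,0,-0.38]],[[0.71,-0.62,0],[0,0,-0.38]],[[0.71,-0.62,0],[0,0,-0.38]],[[0.71,-0.62,0],[0,0,-0.38]],[[0.71,-0.62,0],[0,0,-0.38]]]' 1
python3 -c "from h import *;o=get_obs();print(o['joint_pos'],o['tool_rot'],o['ee_pos'])"
```

```text
time_s: 1.0
ee_pos: [0.3068, -0.3905, 0.2497]
tool_rot: [0.707, 0.707, 0.0, -0.0]
ft_force: [-0.4, -0.2, 0.4]
opening: 0.0002
gripper_force: 0.0
[-1.16893927e+00 -2.11594713e-01 -2.08619285e-01  1.57418351e+00
 -3.46942875e-05  4.00790694e-01] [ 7.06729647e-01  7.07483684e-01  6.10600719e-05 -1.97380633e-04] [ 0.30676968 -0.3905143   0.24971954]
```

```bash
python3 -m creep '[[[0.84,0.43,0],[0,0,0]],[[0.84,0.43,0],[0,0,0]],[[0.84,0.43,0],[0,0,0]],[[0.84,0.43,0],[0,0,0]]]' | head -2
python3 -m creep '[[[0.84,0.43,0],[0,0,0]],[[0.84,0.43,0],[0,0,0]],[[0.84,0.43,0],[0,0,0]],[[0.84,0.43,0],[0,0,0]]]' | head -2
python3 -m creep '[[[0.84,0.43,0],[0,0,0]],[[0.84,0.43,0],[0,0,0]],[[0.84,0.43,0],[0,0,0]],[[0.84,0.43,0],[0,0,0]],[[0.84,0.43,0],[0,0,0]],[[0.84,0.43,0],[0,0,0]]]'
python3 - <<'E'
from h import *
o=get_obs();im,d=read_camera('wrist');np.savez('w1.npz',im=im,d=d,p=o['ee_pos'],q=o['tool_rot']);cv2.imwrite('pics/w1.png',im[:,:,::-1]);print(o['ee_pos'],o['ft_force'])
E
```

```text
time_s: 1.4
ee_pos: [0.3936, -0.2205, 0.25]
time_s: 1.8
ee_pos: [0.4798, -0.0523, 0.25]
time_s: 2.4
ee_pos: [0.5652, 0.1135, 0.2493]
tool_rot: [0.708, 0.706, -0.001, -0.0]
ft_force: [0.4, -0.0, -0.3]
opening: 0.0001
gripper_force: 0.0
[0.56519843 0.11353382 0.24932184] [ 0.38702437 -0.04570414 -0.34494485]
```

View pics/w1.png

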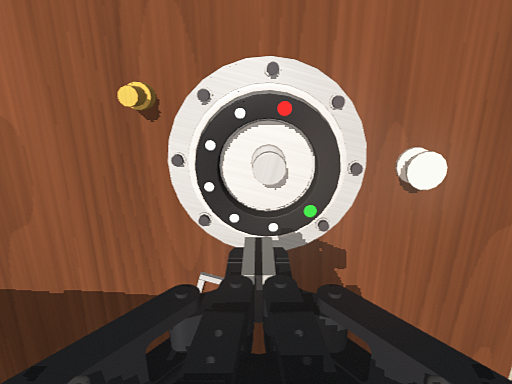

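The wrist view shows all seven dots: red (285,108), green (310,211) and five whites counter-clockwise between them. The shut tips show at about (258,240).

```bash
cat > fit.py <<'E'
from m import *
def kabsch(P):
    a=np.radians(np.arange(7)*40);z=.065*np.exp(1j*a);w=P[:,0]+1j*P[:,1]
    zc=z-z.mean();wc=w-w.mean();k=(np.conj(zc)@wc)/(np.conj(zc)@zc)
    u=k/abs(k);c=w.mean()-u*z.mean()
    return c,np.angle(u),abs(k),abs(w-c-u*z)
def order(P,r,g):
    P=np.array([r]+list(P)+[g]);c=(r+g)/2
    c=P.mean(0);c=cv2.fitEllipse(P[:,:2].astype(np.float32)*1000)[0];c=np.array(c)/1000
    an=np.arctan2(P[:,1]-c[1],P[:,0]-c[0]);an=(an-an[0]+.2)%(2*np.pi)
    return P[np.argsort(an)]
E
python3 - <<'E'
from fit import *
O={}
W=np.load('w1.npz');ob=dict(ee_pos=W['p'],tool_rot=W['q'])
for n,box in(('w',(190,85,350,236)),('top',(160,155,262,255))):
    f=np.load(('w1' if n=='w' else n)+'.npz');K,Tm,p=T('wrist' if n=='w' else n,ob)
    o=dots(f['im'],box)
    ws=[w for w in o['w']]; print(n,[(w[0].round(0).tolist(),w[1]) for w in ws],o['red'],o['green'])
    for z in(.048,.052,.056):
        g=lambda c:onz(K,Tm,c,z)
        P=np.array([g(w[0]) for w in ws]); 
        Q=order(P,g(o['red'][0]),g(o['green'][0]))
        if len(Q)==7:
            c,t,s,e=kabsch(Q);print(z,c,np.degrees(t),'scale',s,'res',e.round(4))
    rr,gg=[f['d'][tuple(np.round(o[k][0]).astype(int)[::-1])] for k in('red','green')]
    for k in('red','green'):
        oo,d=ray(K,Tm,o[k][0]);print(k,oo+d*f['d'][tuple(np.round(o[k][0]).astype(int)[::-1])])
    O[n]={k:ray(K,Tm,o[k][0]) for k in('red','green')}
for k in('red','green'):
    a,b=O['w'][k],O['top'][k];s=np.linalg.lstsq(np.array([a[1],-b[1]]).T,b[0]-a[0],rcond=None)[0];print(k,'tri',a[0]+s[0]*a[1],b[0]+s[1]*b[1])
E
```

```text
w [([209.0, 186.0], 78), ([234.0, 218.0], 69), ([273.0, 227.0], 67)] (array([284.07650273, 108.        ]), 183) (array([309.7443609 , 210.60150376]), 133)
red [0.58990701 0.17602191 0.0545385 ]
green [0.62034328 0.06751454 0.05358518]
top [([240.0, 197.0], 23), ([180.0, 213.0], 27), ([234.0, 217.0], 25), ([194.0, 228.0], 27), ([216.0, 230.0], 25)] (array([179.11904762, 191.38095238]), 42) (array([231.45454545, 178.20454545]), 44)
0.048 (0.5757186862877789+0.11567688215714084j) 75.60476530399048 scale 1.0082068376927928 res [0.0007 0.0005 0.0008 0.0003 0.0003 0.0005 0.0007]
0.052 (0.5749340238169749+0.11520790926554624j) 75.60476530399048 scale 1.0030592000569662 res [0.0004 0.0002 0.0005 0.0001 0.0002 0.0002 0.0003]
0.056 (0.5741493613461709+0.11473893637395162j) 75.60476530399049 scale 0.9979115624211394 res [0.0004 0.0003 0.0003 0.0002 0.0003 0.0001 0.0001]
red [0.59144322 0.17814491 0.05213661]
green [0.62113558 0.06954065 0.05403901]
red tri [0.58939524 0.17630921 0.06095692] [0.58933708 0.17634642 0.06095062]
green tri [0.6195098  0.06934471 0.05836458] [0.61990536 0.06925342 0.05846852]
```

```bash
sed -i 's/<80/<200/' m.py; python3 - <<'E'
from fit import *
W=np.load('w1.npz');ob=dict(ee_pos=W['p'],tool_rot=W['q'])
f=np.load('w1.npz');K,Tm,p=T('wrist',ob);o=dots(f['im'],(190,85,350,236))
f2=np.load('side.npz');K2,T2,_=T('side');o2=dots(f2['im'],(205,175,310,260))
o2['w']=[w for w in o2['w'] if w[0][1]>189]
for o,K,Tm in((o,K,Tm),(o2,K2,T2)):
  if o is o2: o['red']=(np.array([242.7,229.5]),0)
  for z in(.048,.052,.056):
    g=lambda c:onz(K,Tm,c,z)
    Q=order([g(w[0]) for w in o['w']],g(o['red'][0]),g(o['green'][0]))
    if len(Q)==7:
        c,t,s,e=kabsch(Q);print(z,c.round(4),np.degrees(t),'scale',s,'res',e.round(4))
    else: print(len(Q),o['w'])
E
```

```text
0.048 (0.5738+0.1116j) 75.61058497369059 scale 1.017247064216024 res [0.0013 0.0011 0.0009 0.0009 0.001  0.001  0.0013]
0.052 (0.5739+0.1126j) 75.61058497369058 scale 1.0047780397130408 res [0.0003 0.0003 0.0003 0.0003 0.0003 0.0002 0.0004]
0.056 (0.574+0.1136j) 75.61058497369058 scale 0.9923090152100574 res [0.0006 0.0005 0.0004 0.0003 0.0003 0.0006 0.0006]
0.048 (0.5764+0.1082j) 75.78955001584751 scale 1.0137733941351474 res [0.0017 0.0009 0.0003 0.0004 0.0012 0.0011 0.0005]
0.052 (0.5756+0.1121j) 75.78955001584752 scale 1.0083602292228697 res [0.0013 0.0006 0.0001 0.0001 0.0009 0.0007 0.0003]
0.056 (0.5749+0.1159j) 75.7895500158475 scale 1.0029470643105922 res [0.0009 0.0003 0.0003 0.0001 0.0007 0.0004 0.0005]
```

```bash
python3 -m creep '[[[0.314,0.129,0.2],[0,0,0]],[[0.314,0.129,0.4],[0,0,0]],[[0.314,0.129,0.6],[0,0,0]],[[0.314,0.129,0.75],[0,0,0]],[[0.314,0.129,0.82],[0,0,0]],[[0.314,0.129,0.84],[0,0,0]],[[0.314,0.129,0.84],[0,0,0]],[[0.314,0.129,0.84],[0,0,0]]]'
python3 - <<'E'
from h import *
o=get_obs();print(o['ee_pos'])
c=[]
for n,b in(('side',(200,150,320,240)),('wrist',(130,120,370,300)),('top',(150,150,270,240))):
    im,d=read_camera(n);x0,y0,x1,y1=b;np.savez(n+'2.npz',im=im)
    c.append(cv2.resize(im[y0:y1,x0:x1],(400,300),interpolation=cv2.INTER_NEAREST))
c.append(np.zeros_like(c[0]))
cv2.imwrite('pics/h.png',np.vstack([np.hstack(c[:2]),np.hstack(c[2:])])[:,:,::-1])
E
```

```text
time_s: 3.25
ee_pos: [0.5927, 0.1754, 0.0844]
tool_rot: [0.708, 0.706, 0.001, 0.001]
ft_force: [-1.1, 0.2, -0.2]
opening: -0.0001
gripper_force: 0.0
[0.59267779 0.17536975 0.084396  ]
```

View pics/h.png

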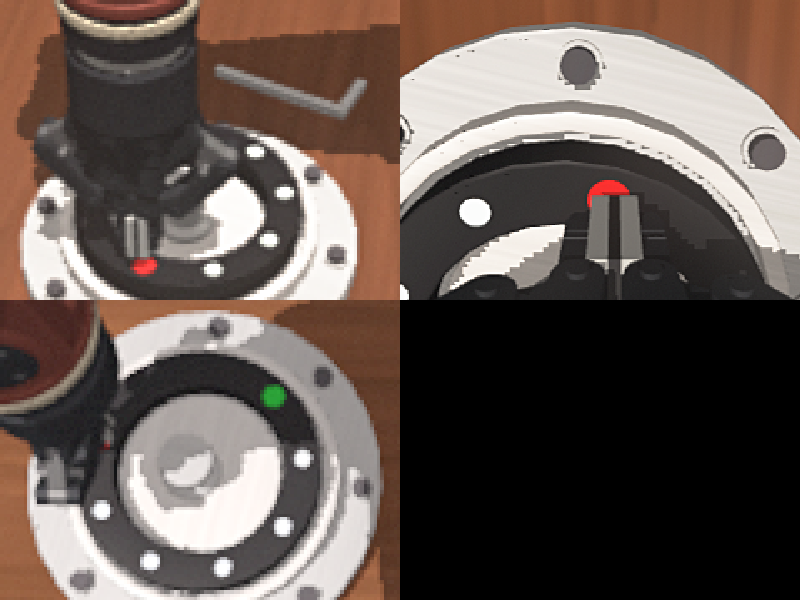

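```bash
python3 - <<'E'
from h import *
o=get_obs();print(o['ee_pos'],o['tool_rot'])
def proj(n,P):
    K,Tm,_=T(n,o);c=np.linalg.inv(Tm)@np.append(P,1);return (K@np.array([c[0]/-c[2],-c[1]/-c[2],1]))[:2].round(1)
Rm=R.from_quat(o['tool_rot']).as_matrix();p=np.array(o['ee_pos'])
for n in('side','wrist'):
    for t in([.011,0,.019],[.011,.008,.019],[.011,-.008,.019],[0,0,.019],[-.011,0,.019]):
        print(n,t,proj(n,p+Rm@np.array(t)))
    print('red nominal',proj(n,[.591,.1763,.052]))
for n in('side2','wrist2'):
    im=np.load(n+'.npz')['im'].astype(int);m=(im[...,0]>110)&(im[...,1]<90)&(im[...,2]<90)&(im[...,0]>2*im[...,1])
    m[:220 if n=='side2' else 0]=0
    ys,xs=np.nonzero(m[:300,:400]);print(n,xs.min(),xs.max(),ys.min(),ys.max(),len(xs))
    y,x=(205,228) if n=='side2' else (225,235)
s=np.load('side2.npz')['im'][205:240,225:262];w=np.load('wrist2.npz')['im'][215:275,220:300]
cv2.imwrite('pics/h2.png',np.hstack([cv2.resize(s,(400,378),interpolation=0),cv2.resize(w,(400,378),interpolation=0)])[:,:,::-1])
E
```

```text
[0.59228696 0.17569634 0.08368261] [0.70762661 0.70658548 0.00091636 0.00084024]
side [0.011, 0, 0.019] [241.1 229. ]
side [0.011, 0.008, 0.019] [237.4 228.5]
side [0.011, -0.008, 0.019] [244.8 229.5]
side [0, 0, 0.019] [242.3 225.2]
side [-0.011, 0, 0.019] [243.4 221.5]
red nominal [243.  229.5]
wrist [0.011, 0, 0.019] [260.2 230.7]
wrist [0.011, 0.008, 0.019] [276.2 230.7]
wrist [0.011, -0.008, 0.019] [244.2 230.7]
wrist [0, 0, 0.019] [260.2 250.4]
wrist [-0.011, 0, 0.019] [260.2 269.3]
red nominal [257.5 238.4]
side2 239 246 227 231 30
wrist2 69 267 156 286 227
```

View pics/h2.png

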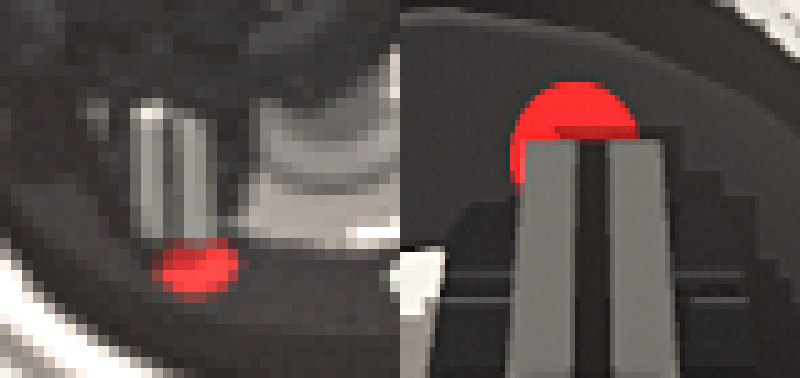

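```bash
python3 -m creep '[[[-0.002,-0.0035,0],[0,0,0]],[[-0.002,-0.0035,0],[0,0,0]],[[-0.002,-0.0035,0.015],[0,0,0]],[[-0.002,-0.0035,0.03],[0,0,0]],[[-0.002,-0.0035,0.04],[0,0,0]],[[-0.002,-0.0035,0.05],[0,0,0]]]' | grep -E 'ee|ft'
for i in 1 2 3 4 5 6; do python3 -m creep '[[[0,0,0.005],[0,0,0]],[[0,0,0.005],[0,0,0]]]'|grep -E 'ee|ft'; done
```

```text
ee_pos: [0.5904, 0.1754, 0.0715]
ft_force: [-0.6, -0.5, -0.3]
ee_pos: [0.5904, 0.1753, 0.0708]
ft_force: [0.5, -1.0, 0.3]
ee_pos: [0.5906, 0.1754, 0.0701]
ft_force: [-0.8, -0.7, 2.0]
ee_pos: [0.5907, 0.1754, 0.0691]
ft_force: [-1.0, -0.5, 2.2]
ee_pos: [0.5907, 0.1754, 0.068]
ft_force: [-0.9, -0.1, 3.5]
ee_pos: [0.5907, 0.1754, 0.067]
ft_force: [-1.1, -0.4, 3.0]
ee_pos: [0.5907, 0.1754, 0.066]
ft_force: [-1.1, -0.2, 4.6]
```

```bash
cat > plan.py <<'E'
import numpy as np,sys
c=np.array([.5743,.1130]);yaw=1.5696
def pt(t):a=np.radians(75.6+t);return c+.065*np.array([np.cos(a),np.sin(a)])
ax=np.array([[np.cos(yaw),np.sin(yaw)],[np.sin(yaw),-np.cos(yaw)]])
p=np.array([.5907,.1754])
for k in range(6):
    f=[(ax@(pt(t)-p)/.2).round(3) for t in range(40*k+4,40*k+41,4)]
    print(k,' '.join(f'{a:g},{b:g}' for a,b in f)); p=p+ax.T@f[-1]*.2
E
python3 plan.py
```

```text
0 0.008,-0.023 0.011,-0.046 0.013,-0.068 0.013,-0.091 0.011,-0.114 0.008,-0.136 0.004,-0.158 -0.002,-0.18 -0.01,-0.202 -0.019,-0.222
1 -0.011,-0.02 -0.023,-0.04 -0.036,-0.058 -0.05,-0.076 -0.066,-0.092 -0.083,-0.107 -0.101,-0.121 -0.119,-0.134 -0.139,-0.146 -0.159,-0.156
2 -0.021,-0.008 -0.043,-0.016 -0.065,-0.021 -0.087,-0.025 -0.11,-0.028 -0.132,-0.029 -0.155,-0.028 -0.177,-0.026 -0.2,-0.022 -0.222,-0.017
3 -0.021,0.007 -0.043,0.016 -0.063,0.026 -0.083,0.037 -0.102,0.049 -0.12,0.063 -0.137,0.078 -0.152,0.095 -0.167,0.112 -0.18,0.13
4 -0.013,0.019 -0.023,0.039 -0.033,0.06 -0.041,0.081 -0.047,0.103 -0.052,0.125 -0.055,0.148 -0.057,0.17 -0.057,0.193 -0.056,0.215
5 0.004,0.023 0.008,0.045 0.014,0.067 0.022,0.088 0.031,0.109 0.042,0.129 0.053,0.149 0.067,0.167 0.081,0.184 0.097,0.201
```

```bash
python3 -m creep '[[[0.008,-0.023,-0.002],[0,0,0]],[[0.011,-0.046,-0.002],[0,0,0]],[[0.013,-0.068,-0.002],[0,0,0]],[[0.013,-0.091,-0.002],[0,0,0]],[[0.011,-0.114,-0.002],[0,0,0]],[[0.008,-0.136,-0.002],[0,0,0]],[[0.004,-0.158,-0.002],[0,0,0]],[[-0.002,-0.18,-0.002],[0,0,0]],[[-0.01,-0.202,-0.002],[0,0,0]],[[-0.019,-0.222,-0.002],[0,0,0]]]'
python3 - <<'E'
from h import *
c=[]
for n,b in(('side',(200,150,320,240)),('wrist',(130,120,370,300))):
    im,d=read_camera(n);x0,y0,x1,y1=b
    c.append(cv2.resize(im[y0:y1,x0:x1],(400,300),interpolation=cv2.INTER_NEAREST))
cv2.imwrite('pics/m1.png',np.hstack(c)[:,:,::-1]);o=get_obs();print(o['ee_pos'],o['ft_force'])
exec(open('plan.py').read().split('p=np')[0]);print(pt(40))
E
```

```text
time_s: 6.2
ee_pos: [0.5458, 0.1716, 0.0664]
tool_rot: [0.708, 0.707, 0.0, -0.0]
ft_force: [3.8, 0.5, 3.9]
opening: -0.0002
gripper_force: 2.0
[0.54532105 0.17139912 0.06619314] [-0.79756855 -0.08234074  4.07510545]
[0.54621443 0.17161911]
```

View pics/m1.png

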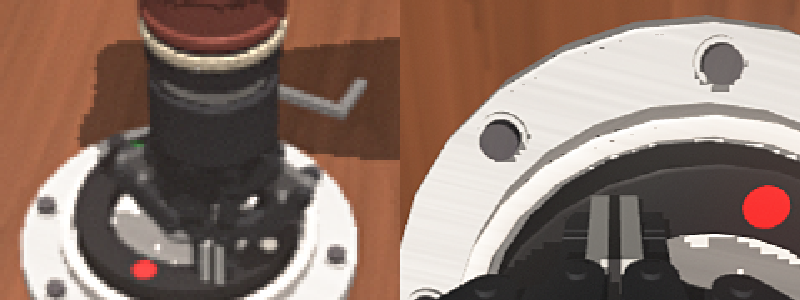

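The tips sit over white dot 1, and the ring is still pressed (about 4 N). I'll continue round.

```bash
python3 -m creep '[[[-0.011,-0.02,0],[0,0,0]],[[-0.023,-0.04,0],[0,0,0]],[[-0.036,-0.058,0],[0,0,0]],[[-0.05,-0.076,0],[0,0,0]],[[-0.066,-0.092,0],[0,0,0]],[[-0.083,-0.107,0],[0,0,0]],[[-0.101,-0.121,0],[0,0,0]],[[-0.119,-0.134,0],[0,0,0]],[[-0.139,-0.146,0],[0,0,0]],[[-0.159,-0.156,0],[0,0,0]]]' | grep -E 'ee|ft'
python3 -m creep '[[[-0.021,-0.008,0],[0,0,0]],[[-0.043,-0.016,0],[0,0,0]],[[-0.065,-0.021,0],[0,0,0]],[[-0.087,-0.025,0],[0,0,0]],[[-0.11,-0.028,0],[0,0,0]],[[-0.132,-0.029,0],[0,0,0]],[[-0.155,-0.028,0],[0,0,0]],[[-0.177,-0.026,0],[0,0,0]],[[-0.2,-0.022,0],[0,0,0]],[[-0.222,-0.017,0],[0,0,0]]]' | grep -E 'ee|ft'
python3 - <<'E'
from h import *
c=[]
for n,b in(('side',(200,150,320,240)),('wrist',(130,120,370,300))):
    im,d=read_camera(n);x0,y0,x1,y1=b
    c.append(cv2.resize(im[y0:y1,x0:x1],(400,300),interpolation=cv2.INTER_NEAREST))
cv2.imwrite('pics/m2.png',np.hstack(c)[:,:,::-1]);o=get_obs();print(o['ee_pos'],o['ft_force'])
exec(open('plan.py').read().split('p=np')[0]);print(pt(80),pt(120))
E
```

```text
ee_pos: [0.5146, 0.1396, 0.0663]
ft_force: [1.9, 3.4, 4.3]
ee_pos: [0.5114, 0.0951, 0.0663]
ft_force: [-0.5, 3.9, 4.0]
[0.51154203 0.09460011 0.06630662] [-1.4147695  -1.60630427  4.10024498]
[0.51510556 0.13985179] [0.51169443 0.09552021]
```

View pics/m2.png

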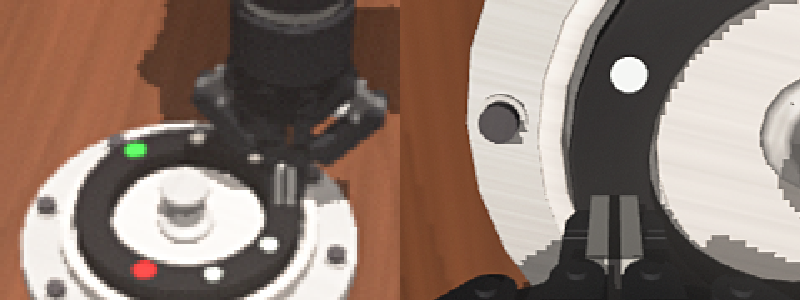

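The tips are on dot 3, centred on the ring in the wrist view, and the pressure is steady.

```bash
python3 -m creep '[[[-0.021,0.007,0],[0,0,0]],[[-0.043,0.016,0],[0,0,0]],[[-0.063,0.026,0],[0,0,0]],[[-0.083,0.037,0],[0,0,0]],[[-0.102,0.049,0],[0,0,0]],[[-0.12,0.063,0],[0,0,0]],[[-0.137,0.078,0],[0,0,0]],[[-0.152,0.095,0],[0,0,0]],[[-0.167,0.112,0],[0,0,0]],[[-0.18,0.13,0],[0,0,0]]]' | grep -E 'ee|ft'
python3 -m creep '[[[-0.013,0.019,0],[0,0,0]],[[-0.023,0.039,0],[0,0,0]],[[-0.033,0.06,0],[0,0,0]],[[-0.041,0.081,0],[0,0,0]],[[-0.047,0.103,0],[0,0,0]],[[-0.052,0.125,0],[0,0,0]],[[-0.055,0.148,0],[0,0,0]],[[-0.057,0.17,0],[0,0,0]],[[-0.057,0.193,0],[0,0,0]],[[-0.056,0.215,0],[0,0,0]]]' | grep -E 'ee|ft'
python3 -m creep '[[[0.004,0.023,0],[0,0,0]],[[0.008,0.045,0],[0,0,0]],[[0.014,0.067,0],[0,0,0]],[[0.022,0.088,0],[0,0,0]],[[0.031,0.109,0],[0,0,0]],[[0.042,0.129,0],[0,0,0]],[[0.053,0.149,0],[0,0,0]],[[0.067,0.167,0],[0,0,0]],[[0.081,0.184,0],[0,0,0]],[[0.097,0.201,0],[0,0,0]]]' | grep -E 'ee|ft'
python3 - <<'E'
from h import *
c=[]
for n,b in(('side',(200,150,320,240)),('wrist',(130,120,370,300))):
    im,d=read_camera(n);x0,y0,x1,y1=b
    c.append(cv2.resize(im[y0:y1,x0:x1],(400,300),interpolation=cv2.INTER_NEAREST))
cv2.imwrite('pics/m3.png',np.hstack(c)[:,:,::-1]);o=get_obs();print(o['ee_pos'],o['ft_force'])
exec(open('plan.py').read().split('p=np')[0]);print(pt(160),pt(200),pt(240))
E
```

```text
ee_pos: [0.5376, 0.0591, 0.0663]
ft_force: [-2.9, 0.8, 4.1]
ee_pos: [0.5809, 0.0481, 0.0664]
ft_force: [-2.9, -0.3, 3.7]
ee_pos: [0.621, 0.0677, 0.0664]
ft_force: [-2.9, -2.0, 4.0]
[0.62135413 0.06805014 0.06652889] [0.67439525 0.26704188 4.23266899]
[0.53757714 0.05936762] [0.58064289 0.04831022] [0.62074072 0.06752188]
```

View pics/m3.png

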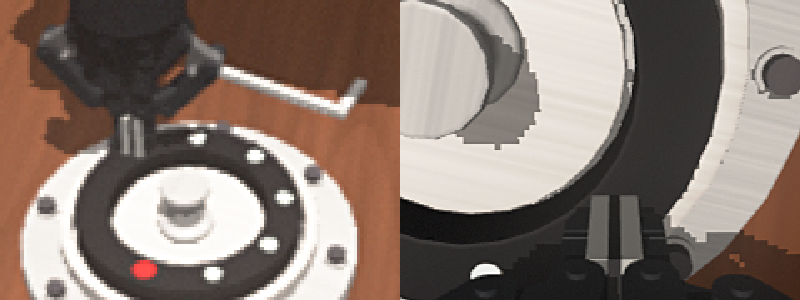

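The tips cover the green dot. I'll lift straight up.

```bash
python3 -m creep '[[[0,0,-0.03],[0,0,0]],[[0,0,-0.08],[0,0,0]],[[0,0,-0.2],[0,0,0]],[[0,0,-0.4],[0,0,0]],[[0,0,-0.6],[0,0,0]],[[0,0,-0.8],[0,0,0]],[[0,0,-0.8],[0,0,0]],[[0,0,-0.8],[0,0,0]],[[0,0,-0.8],[0,0,0]],[[0,0,-0.8],[0,0,0]]]'
python3 - <<'E'
from h import *
im,d=read_camera('side');cv2.imwrite('pics/end.png',im[:,:,::-1])
K,Tm,_=T('side');oo,dd=ray(K,Tm,(242.7,230));print('red z',oo+dd*d[230,243])
E
```

```text
time_s: 12.5
ee_pos: [0.6199, 0.0676, 0.2249]
tool_rot: [0.708, 0.707, -0.001, -0.001]
ft_force: [0.6, -0.4, -0.1]
opening: 0.0001
gripper_force: 0.0
red z [0.59075552 0.18021343 0.05481312]
```

View pics/end.png

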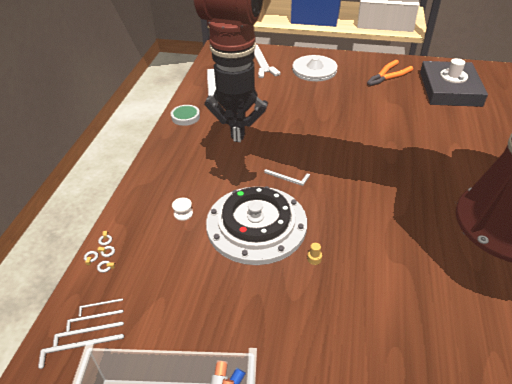

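The ring is back up, with red at (243,230) and green at (240,194). The spool (182,208), fitting (315,254), sleeve and hex key are where they were at the start.

```bash
python3 -c "from cell import *;print(close_job())"
```

```text
the job is handed in; nothing more can be done
None
```

The shut fingertips ran round the seal ring from the red dot over all five white dots to the green, with the ring pressed about 4–5 mm at every check (about 4 N), then lifted off; the ring sprang back up, the loose parts look unmoved, and the job was handed in at about 12.5 s.

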